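# Line up drill-rod adapters by height on the stock board

### The arm

A 6-joint arm with a two-finger parallel gripper is mounted at the origin on the work surface. World frame = base frame: x ahead of the robot, y to its left, z up, the work surface at z = 0. Lengths are in m, angles in rad, forces in N, time in s.
With the tool pointing down it reaches from about 0.3 to 0.75 m from the base axis. Payload 8.5 kg.
Tool frame: the origin (TCP) lies at the very end of the fingers, on their centre line; the grasp point (between the pads) lies bot.tcp_to_grasp behind it (bot.tcp_to_grasp is the distance from the TCP to the grasp point, in m); z points along the fingers, y is the line along which they close (so a half turn about z gives the same grasp; the last joint's range is limited). The gripper opens to 88 mm and grips with 3 to 60 N. Pads are 18 mm wide; open, the fingers measure 123 mm over their backs; the gripper's body (75 mm by 187 mm) begins 45 mm behind the grasp point.
Start: joints at [-1.521, 0.381, 1.297, -0, 1.464, -0.215], TCP at [0.144, -0.531, 0.239] pointing down, gripper open.
Joint ranges: [-3.11, 3.11], [-0.89, 2.33], [0.22, 2.48], [-1.42, 4.56], [0.17, 2.85], [-2.88, 2.88]. Speed limits (rad/s): [2.39, 2.39, 3.14, 3.14, 3.14, 3.14].

### API

Orientations are given as a 3x3 rotation matrix whose columns are the frame's x, y, z axes.
In Python, from plant import bot gives the robot as it stands.
- The arm moves only by the tool arm_command, never from a script. Its argument "plan" is a list that holds one entry, the list of rows, each a list of 4 numbers: the shift along the tool's x, y, z scaled (see below), then the turn about the tool's z scaled (see below). In form: [[[dx, dy, dz, spin], ...]]. A call has 1 to 5 rows; each row is the pose to reach, as a shift and turn from the pose commanded when the call began, along the tool's axes at that moment, turning the shorter way round; what a row does not reach only later rows make up. The controller multiplies each number of a shift by 250 mm and each number of a turn by pi rad. A row lasts 1/8 s, in which the tool goes at most 62.5 mm and 10.7 degrees, less where a joint would pass 70% of its speed; a pose out of reach is approached as far as the arm can. A call with a number of a shift or a turn outside -1 to 1 is refused whole. A call with a gripper value outside its range is refused whole. "fingers" is the opening, from -1 (shut) to 1 (fully open), so that 0 is half open, set as the call begins (left out, the last holds). The fingers move at their own pace and stop on an object; "newtons" is the grip in N (left out, the last holds). Time passes only in rows, so rows that repeat a pose let the fingers close. It gives the time, the measured TCP pose, the force, the opening and the grip force at its end, in the units of the state.
- bot.get_obs(): the state, without advancing time (a new reading comes with each control period).
- bot.snapshot(name): name is "scene" or "top"; returns (picture, depth): 400x640x3 uint8, red, green, blue; 400x640 float32, m along the optical axis (not along the pixel's ray), 0 where there is no reading.
- bot.get_calibration(name): a dict with "fx", "fy", "cx", "cy" (pixels), "extrinsics" (4x4, takes a point from camera to world coordinates). Camera axes: x right, y down, z forward; pixel columns grow to the right and rows downward; lengths in m; the calibration is good to about 2 mm. A picture is of the moment at which its call begins. get_calibration takes no time and is no camera call.
- bot.finish_job(): hands the job in; it is judged then, once.
Trained networks look in the newest picture that a camera, given by its name, has taken for a name from the list of things; names that differ only in an ending like _2 or _b are one class to them, and where a whole thing is asked for, a point or a joint stands for the part that bears it (a point fixed in the world has none). Each returns a list of dicts, best first, with "score" (0 to 1); they miss things now and then, are a little off and sometimes report something else, mostly with a low value. They report only what shows in the picture. A call takes as long as a camera call. They do not tell look-alikes from the thing itself.
- bot.spot_in(camera, name): "extent" ([centre column, centre row, width, height] in pixels, round what is visible of it).
- bot.silhouettes(camera, name): "mask" (400x640 bool, what is visible of it) and "extent" ([centre column, centre row, width, height] in pixels, round what is visible of it).
- bot.mark_of(camera, name): "uv" ([column, row] in pixels: a listed point, or the origin of a listed thing).
The state is a dict: "time": time; "joint_pos": joint angles; "qvel": joint speeds; "effort": joint torques, N m; "ee_pos": TCP position; "tcp_rot": TCP orientation; "wrist_force": force on the tool from outside, world axes, zero at the start; "moment": the same for the moment, N m; "width": finger opening in m; "finger_force": force on a finger pad.
Only numpy, scipy, OpenCV 4.12 (cv2) and the standard library are available. Lean on these libraries where they do the work, as an engineer would, in place of code of your own. Each camera call takes 0.05 s, during which the arm holds its last target. There are 200 camera calls.

### The job

Stock the display board: stand the four steel drill-rod adapters on the four wooden pads, one in the middle of each pad, in order of height, with the tallest next to the aluminium end stop and the shortest farthest from it. Keep the adapters upright all the time, set each one down gently without dropping it, and leave them all standing free.

Things in the scene. Friction and masses are not known exactly. Their poses are not given: they have to be found in the camera images.
- adapter_135: The tallest of four loose drill-rod adapters: a dark steel cylinder of 40 mm diameter standing upright on the table, 135 mm tall in all; the lower 113 mm is the plain round body (grip it there), the top 22 mm is a narrower threaded pin of 28 mm diameter. About 0.8 kg. Origin: centre of its underside; z up along its axis.
- adapter_110: The second tallest of four loose drill-rod adapters: a dark steel cylinder of 40 mm diameter standing upright on the table, 110 mm tall in all; the lower 88 mm is the plain round body (grip it there), the top 22 mm is a narrower threaded pin of 28 mm diameter. About 0.65 kg. Origin: centre of its underside; z up along its axis.
- adapter_85: The second shortest of four loose drill-rod adapters: a dark steel cylinder of 40 mm diameter standing upright on the table, 85 mm tall in all; the lower 63 mm is the plain round body (grip it there), the top 22 mm is a narrower threaded pin of 28 mm diameter. About 0.5 kg. Origin: centre of its underside; z up along its axis.
- adapter_60: The shortest of four loose drill-rod adapters: a dark steel cylinder of 40 mm diameter standing upright on the table, 60 mm tall in all; the lower 38 mm is the plain round body (grip it there), the top 22 mm is a narrower threaded pin of 28 mm diameter. About 0.35 kg. Origin: centre of its underside; z up along its axis.
- pad_a: One of four identical fixed square wooden pads, 64 x 64 x 8 mm, marked with a ring of 48 mm diameter, standing about 85 mm apart in a straight row on the fixed wooden board (450 x 110 x 18 mm). Which pad of the row this is changes with every start: go by its position. Origin: centre of the pad's underside, on the board; the face an adapter stands on is 8 mm higher.
- pad_b: One of four identical fixed square wooden pads, 64 x 64 x 8 mm, marked with a ring of 48 mm diameter, standing about 85 mm apart in a straight row on the fixed wooden board (450 x 110 x 18 mm). Which pad of the row this is changes with every start: go by its position. Origin: centre of the pad's underside, on the board; the face an adapter stands on is 8 mm higher.
- pad_c: One of four identical fixed square wooden pads, 64 x 64 x 8 mm, marked with a ring of 48 mm diameter, standing about 85 mm apart in a straight row on the fixed wooden board (450 x 110 x 18 mm). Which pad of the row this is changes with every start: go by its position. Origin: centre of the pad's underside, on the board; the face an adapter stands on is 8 mm higher.
- pad_d: One of four identical fixed square wooden pads, 64 x 64 x 8 mm, marked with a ring of 48 mm diameter, standing about 85 mm apart in a straight row on the fixed wooden board (450 x 110 x 18 mm). Which pad of the row this is changes with every start: go by its position. Origin: centre of the pad's underside, on the board; the face an adapter stands on is 8 mm higher.
- end_stop: Fixed aluminium end stop on the same board, at one end of the row of pads (either end), about 85 mm from the nearest pad: a 80 x 60 x 6 mm foot with an upright plate 8 mm thick, 80 mm wide across the row and 90 mm tall in the middle. Origin: centre of its underside, on the board; y along the row.
Not all that is in view belongs to the job. What is shaped like the adapter_110 but purple is not meant.

How it is judged:
By the outcome, as a careful person would: the job done as asked, in the order asked, and still so for the second after the job is handed in, with the robot touching nothing.
It also fails if it takes over 102 s, if anything falls off the work surface, if the arm or the gripper's body presses on something with over 40 N, if the wrist force passes 120 N, or if a joint passes its speed limit or range.

## Working session

There is one attempt and no reset: what is moved stays moved. The work goes in short steps, Python scripts to look and compute and a tool call to move; the robot and the scene stay as the last step left them, time stands still between calls to the robot, and variables do not carry over. Pictures are saved under pics/ and viewed, at most 14 in all, crops included, and the job is handed in when it is done.

Besides the shell and the picture viewer there is one more tool, called after ">>>" as name([rows], argument=value, ...), one row to a line, values as JSON. arm_command: Moves the arm, as the interface text tells. Shifts and turns lie within -1 to 1; 1 stands for 250 mm of shift or pi rad of turn. Its arguments: {"type":"object","properties":{"plan":{"type":"array","items":{"type":"array","items":{"type":"array","items":{"type":"number"}}}},"fingers":{"type":"number"},"newtons":{"type":"number"}},"required":["plan"]}

```bash
mkdir -p pics; ls; python3 - <<'E'
from plant import bot
import cv2,numpy as np
print(bot.tcp_to_grasp, bot.get_obs())
for n in("scene","top"):
    p,d=bot.snapshot(n); cv2.imwrite(f"pics/{n}0.png",p[:,:,::-1]); np.save(f"{n}_d.npy",d)
    c=bot.get_calibration(n); print(n,c["fx"],c["cx"],c["cy"],np.round(c["extrinsics"],3).tolist())
E
```

```text
pics
0.0187 {'time': 0.0, 'joint_pos': array([-1.52128285e+00,  3.81212778e-01,  1.29820504e+00,  3.77702677e-05,
        1.46357724e+00, -2.15305533e-01]), 'qvel': array([ 1.08104812e-03,  5.90296655e-05,  8.94295208e-04, -1.41175324e-03,
        1.40493009e-04, -8.05653042e-05]), 'effort': array([-1.81357940e-03, -4.37936318e+01, -2.24554968e+01,  7.12203467e-02,
        3.52390122e-02, -1.11151382e-04]), 'ee_pos': array([ 0.14394533, -0.53056789,  0.23814754]), 'tcp_rot': array([[ 9.65140957e-01,  2.61730646e-01, -3.19023919e-05],
       [ 2.61730432e-01, -9.65139997e-01,  1.40254814e-03],
       [ 3.36299556e-04, -1.36200648e-03, -9.99999016e-01]]), 'wrist_force': array([ 0.24628769, -0.71048007, -0.01832879]), 'moment': array([-0.02425724, -0.01166097, -0.00726071]), 'finger_force': 0.0, 'width': 0.08811352414505427}
scene 415.47162020041105 321.3024758389825 200.87724867461233 [[-0.535, 0.653, -0.536, 1.08], [0.845, 0.422, -0.328, 0.316], [0.012, -0.628, -0.778, 0.81], [0.0, 0.0, 0.0, 1.0]]
top 420.0363411074967 317.4859125275832 203.52073866236168 [[-0.007, -0.997, 0.074, 0.481], [-1.0, 0.005, -0.017, -0.004], [0.017, -0.074, -0.997, 0.913], [0.0, 0.0, 0.0, 1.0]]
```

View pics/scene0.png

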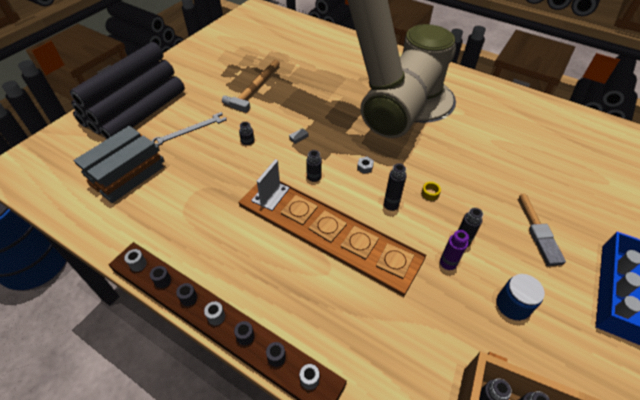

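View pics/top0.png

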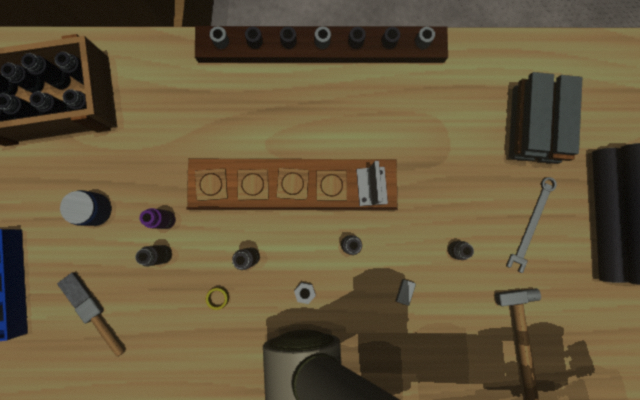

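The scene shows dark adapters at top-view pixels (150,255), (245,258), (351,243) and (461,250). The purple decoy is at (153,217), the pads at columns 211, 252, 292 and 331 on row 184, and the end stop at (372,185), which is the −y end. Next I measure positions.

```bash
cat > h.py <<'E'
import numpy as np,cv2
from plant import bot
def world(n,d):
    c=bot.get_calibration(n); v,u=np.mgrid[:400,:640]
    P=np.stack([(u-c["cx"])/c["fx"]*d,(v-c["cy"])/c["fy"]*d,d],-1); E=c["extrinsics"]
    W=P@E[:3,:3].T+E[:3,3]; W[d==0]=np.nan; return W
def ray(n,uv,z):
    c=bot.get_calibration(n);E=c["extrinsics"]
    r=E[:3,:3]@[(uv[0]-c["cx"])/c["fx"],(uv[1]-c["cy"])/c["fy"],1]
    return E[:3,3]+r*(z-E[2,3])/r[2]
def proj(n,p):
    c=bot.get_calibration(n);E=c["extrinsics"];q=E[:3,:3].T@(np.asarray(p)-E[:3,3])
    return q[0]/q[2]*c["fx"]+c["cx"],q[1]/q[2]*c["fy"]+c["cy"]
def rod(W,x,y,r=.04):
    m=(np.hypot(W[...,0]-x,W[...,1]-y)<r)&(W[...,2]>.012); p=W[m]
    zt=np.percentile(p[:,2],97); out=[round(zt,4)]
    for lo,hi in((zt-.008,zt+.01),(.012,zt-.03)):
        q=p[(p[:,2]>lo)&(p[:,2]<hi),:2].astype(np.float32)
        if len(q)>3:
            c,R=cv2.minEnclosingCircle(q); out.append((np.round(c,4),round(R,4),len(q)))
    return out
E
python3 - <<'E'
from h import *
Ws={n:world(n,np.load(n+"_d.npy")) for n in("top","scene")}
for uv in((145,255),(243,260),(351,242),(459,250),(150,217)):
    x,y,_=Ws["top"][uv[1],uv[0]]
    print(uv,np.round([x,y],3)); 
    for n in Ws: print("  ",n,rod(Ws[n],x,y))
for n in("top","scene"):
    for r in bot.silhouettes(n,"pad_a")[:6]:
        m=r["mask"]; (c,s,a)=cv2.minAreaRect(np.argwhere(m)[:,::-1].astype(np.float32))
        print(n,round(r["score"],2),np.round(c,1),np.round(s,1),np.round(ray(n,c,.026),4), np.nanmedian(Ws[n][m][:,2]))
    r=bot.silhouettes(n,"end_stop")[0]; print(n,r["score"],r["extent"],ray(n,r["extent"][:2],.02))
    for nm in("pad_a","adapter_135","adapter_60"):
        print(nm,[(round(q["score"],2),np.round(q["uv"],1),np.round(ray(n,q["uv"],.018 if nm=="pad_a" else 0)[:2],4)) for q in bot.mark_of(n,nm)])
m=(np.abs(Ws["top"][...,2]-.026)<.004);
E
```

```text
(145, 255) [0.445 0.308]
   top [np.float64(0.1112), (array([0.4423, 0.3135]), 0.0155, 209), (array([0.4425, 0.3117]), 0.0199, 228)]
   scene [np.float64(0.1116), (array([0.4439, 0.3147]), 0.0154, 136), (array([0.4456, 0.314 ]), 0.0202, 209)]
(243, 260) [0.435 0.12 ]
   top [np.float64(0.1364), (array([0.4354, 0.1252]), 0.0155, 216), (array([0.4363, 0.1228]), 0.0198, 115)]
   scene [np.float64(0.1363), (array([0.4381, 0.1263]), 0.0155, 116), (array([0.4398, 0.1265]), 0.0202, 436)]
(351, 242) [ 0.466 -0.083]
   top [np.float64(0.0869), (array([ 0.4601, -0.0882]), 0.0153, 185), (array([ 0.4623, -0.0835]), 0.0194, 33)]
   scene [np.float64(0.0865), (array([ 0.4636, -0.0874]), 0.0151, 97), (array([ 0.4647, -0.0867]), 0.0205, 184)]
(459, 250) [ 0.448 -0.307]
   top [np.float64(0.0626), (array([ 0.4458, -0.3205]), 0.0157, 177), (array([ 0.4466, -0.3153]), 0.0192, 64)]
   scene [np.float64(0.0619), (array([ 0.449 , -0.3209]), 0.017, 75), (array([ 0.451 , -0.3169]), 0.0197, 79)]
(150, 217) [0.517 0.301]
   top [np.float64(0.1115), (array([0.5166, 0.3075]), 0.0155, 207), (array([0.5158, 0.304
[... 1865 characters left out ...]
5, array([358.3, 242.8]), array([0.5921, 0.1177])), (0.37, array([245. , 140.6]), array([ 0.4675, -0.3105]))]
adapter_135 [(0.89, array([463.1, 237.8]), array([0.4353, 0.3138])), (0.76, array([447. , 262.9]), array([0.52  , 0.3072])), (0.69, array([313.4, 176.9]), array([ 0.4646, -0.0867])), (0.6, array([246.9, 140. ]), array([ 0.4487, -0.3218])), (0.57, array([387.5, 203.8]), array([0.44  , 0.1181]))]
adapter_60 [(0.89, array([463.1, 237.8]), array([0.4353, 0.3138])), (0.76, array([447. , 262.9]), array([0.52  , 0.3072])), (0.69, array([313.4, 176.9]), array([ 0.4646, -0.0867])), (0.6, array([246.9, 140. ]), array([ 0.4487, -0.3218])), (0.57, array([387.5, 203.8]), array([0.44  , 0.1181]))]
```

```bash
cat >> h.py <<'E'
def go(x,y,z,ang=90,o=None):
    "scaled row from the present pose to world TCP x,y,z with tool x at ang deg"
    o=o or bot.get_obs(); R=o["tcp_rot"]; d=R.T@(np.array([x,y,z])-o["ee_pos"])
    a=np.degrees(np.arctan2(R[1,0],R[0,0])); s=-((ang-a+180)%360-180)/180
    print("go",np.round(d/.25,4).tolist(),round(s,4))
E
python3 - <<'E'
from h import *
for n in("top","scene"):
    W=world(n,np.load(n+"_d.npy")); z=W[...,2]
    m=((z>.0225)&(z<.030)&(W[...,0]>.53)&(W[...,0]<.65)&(W[...,1]>-.09)&(W[...,1]<.26)).astype(np.uint8)
    k,L,S,C=cv2.connectedComponentsWithStats(m,connectivity=4)
    for i in range(1,k):
        if S[i,4]>200:
            q=W[L==i][:,:2].astype(np.float32);c,s,a=cv2.minAreaRect(q*1000); print(n,S[i,4],np.round(c,1),np.round(s,1),round(a,1),np.round(q.mean(0)*1000,1),np.round(np.percentile(z[L==i],[5,50,95]),4))
go(.35,-.40,.24)
E
python3 - <<'E'
import sys;sys.path.insert(0,'.')
import cv2
p=cv2.imread('pics/top0.png'); a=cv2.resize(p[155:275,125:385],None,fx=3,fy=3,interpolation=cv2.INTER_CUBIC); cv2.imwrite('pics/crop1.png',a)
E
```

```text
top 882 [590.4  34.3] [64. 64.] 85.8 [590.3  34.1] [0.0237 0.0259 0.0285]
top 897 [589.5 207.1] [64.1 64.8] 3.8 [589.5 206.9] [0.0235 0.0259 0.0284]
top 885 [589.3 118.4] [64.5 62.1] 0.4 [589.1 118.2] [0.0235 0.026  0.0284]
top 865 [586.5 -49.5] [62.1 64.6] 89.6 [586.1 -49.5] [0.0234 0.0259 0.0285]
scene 586 [588.5 -47.4] [66.6 65.6] 1.0 [589.3 -46.9] [0.0236 0.0263 0.0286]
scene 630 [592.4  35. ] [64.6 66.4] 86.4 [593.4  35.8] [0.024  0.0264 0.0286]
scene 684 [590.9 119.8] [66.7 64.3] 1.5 [592.3 120.3] [0.024  0.0264 0.0286]
scene 750 [591.  207.6] [66.  64.2] 4.1 [592.7 208.5] [0.0239 0.0263 0.0286]
go [0.9325, -0.2893, -0.005] -0.4157
```

View pics/crop1.png

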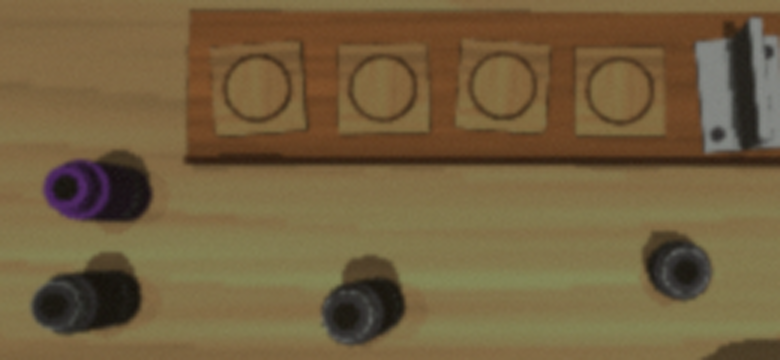

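The crop confirms it: the black 110 is at crop (65,300), full-picture (147,255). The purple one at crop (75,190) is the decoy. I start with the shortest adapter, so no taller neighbour gets in the way of the gripper body.

>>> arm_command([
  [[0.9325,-0.2893,0,-0.4157],[0.9325,-0.2893,0,-0.4157],[0.9325,-0.2893,0,-0.4157],[0.9325,-0.2893,0,-0.4157],[0.9325,-0.2893,0,-0.4157]],
], fingers=1, newtons=40)

```text
time: 1.23
ee_pos: [0.3527, -0.3977, 0.2389]
tcp_rot: [[0.35, 0.937, 0.001], [0.937, -0.35, 0.0], [0.0, 0.0, -1.0]]
wrist_force: [-1.4, -0.0, -0.4]
width: 0.0883
finger_force: 0.0
```

```bash
python3 - <<'E'
from h import *
go(.448,-.320,.12); o=bot.get_obs(); print(o["joint_pos"])
E
```

```text
go [0.4244, 0.2484, 0.4758] -0.1137
[-1.06850412e+00  3.47971044e-01  1.34816789e+00  5.06752636e-04
  1.44527989e+00 -7.11284188e-01]
```

>>> arm_command([
  [[0.4244,0.2484,0.476,-0.1137],[0.4244,0.2484,0.476,-0.1137],[0.4244,0.2484,0.476,-0.1137],[0.4244,0.2484,0.476,-0.1137],[0.4244,0.2484,0.476,-0.1137]],
])

```text
time: 1.85
ee_pos: [0.4461, -0.3243, 0.1207]
tcp_rot: [[0.012, 1.0, 0.001], [1.0, -0.012, -0.001], [-0.001, 0.001, -1.0]]
wrist_force: [0.2, 0.5, 0.3]
width: 0.0882
finger_force: 0.0
```

```bash
python3 - <<'E'
from h import *
p,d=bot.snapshot("scene"); cv2.imwrite("pics/s1.png",p[60:260,130:430,::-1].repeat(2,0).repeat(2,1))
W=world("scene",d); print(rod(W,.449,-.32))
print(bot.get_obs()["ee_pos"]); go(.448,-.320,.0075)
E
```

```text
[np.float64(0.3124), (array([ 0.4531, -0.3165]), 0.0387, 149), (array([ 0.4491, -0.3199]), 0.0399, 1025)]
[ 0.44597288 -0.32458547  0.12102505]
go [0.0193, 0.0072, 0.4541] -0.0039
```

View pics/s1.png

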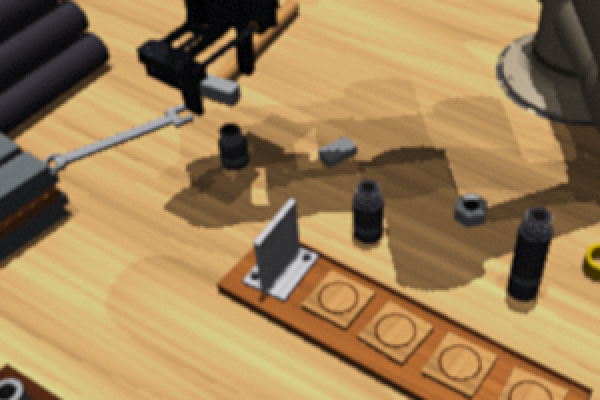

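Picture: the gripper is above the 60 adapter (crop 233,147). Its long side runs along the closing direction, so there will be no clash along the row.

>>> arm_command([
  [[0.0193,0.0072,0.15,-0.0039],[0.0193,0.0072,0.3,-0.0039],[0.0193,0.0072,0.4,-0.0039],[0.0193,0.0072,0.454,-0.0039],[0.0193,0.0072,0.454,-0.0039]],
])

```text
time: 2.52
ee_pos: [0.4478, -0.3193, 0.0065]
tcp_rot: [[0.0, 1.0, 0.0], [1.0, -0.0, -0.0], [-0.0, 0.0, -1.0]]
wrist_force: [1.2, 0.0, 0.5]
width: 0.0879
finger_force: 0.0
```

```bash
python3 - <<'E'
from h import *
p,d=bot.snapshot("scene");cv2.imwrite("pics/s2.png",p[60:260,130:430,::-1].repeat(2,0).repeat(2,1))
o=bot.get_obs();print(o["ee_pos"],o["qvel"].round(3),o["wrist_force"]); go(.448,-.320,.0075)
E
```

```text
[ 0.44812655 -0.31936418  0.00714399] [ 0.006 -0.014 -0.005 -0.001  0.001  0.001] [-0.31492184 -0.32141379 -0.84528022]
go [-0.0025, -0.0005, -0.0014] 0.0001
```

View pics/s2.png

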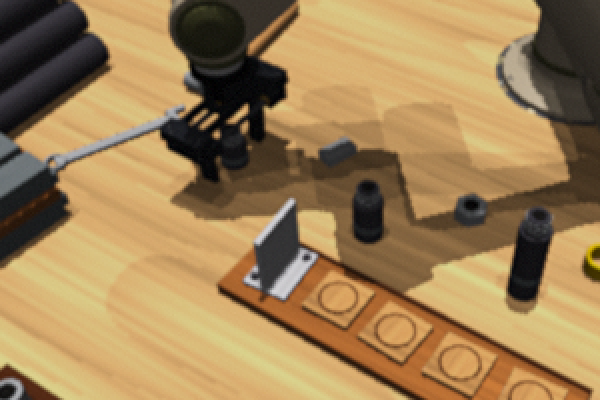

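The adapter (crop 233,150) sits between the fingers, so I close.

>>> arm_command([
  [[0,0,0,0],[0,0,0,0],[0,0,0,0],[0,0,0,0],[0,0,0,0]],
], fingers=-1)

```text
time: 3.2
ee_pos: [0.4479, -0.3185, 0.0063]
tcp_rot: [[-0.001, 1.0, -0.0], [1.0, 0.001, 0.0], [0.0, -0.0, -1.0]]
wrist_force: [-1.9, -0.0, 1.6]
width: 0.0401
finger_force: 1.3
```

>>> arm_command([
  [[0,0,0,0],[0,0,0,0],[0,0,0,0]],
])

```text
time: 3.58
ee_pos: [0.4478, -0.3185, 0.0063]
tcp_rot: [[-0.001, 1.0, -0.0], [1.0, 0.001, 0.0], [0.0, -0.0, -1.0]]
wrist_force: [-2.3, 1.2, 1.9]
width: 0.0388
finger_force: 40.0
```

>>> arm_command([
  [[0,0,-0.05,0],[0,0,-0.2,0],[0,0,-0.4,0],[0.06,0.02,-0.56,0],[0.2,0.06,-0.64,0]],
])

```text
time: 4.2
ee_pos: [0.4634, -0.2691, 0.1689]
tcp_rot: [[0.001, 1.0, 0.003], [1.0, -0.001, -0.002], [-0.002, 0.003, -1.0]]
wrist_force: [1.7, 0.1, -4.5]
width: 0.039
finger_force: 40.0
```

>>> arm_command([
  [[0.18,0.04,0,0],[0.36,0.08,0,0],[0.54,0.12,0,0],[0.72,0.16,0,0],[0.9,0.2,0,0]],
])

```text
time: 4.82
ee_pos: [0.5128, -0.0419, 0.1667]
tcp_rot: [[-0.001, 1.0, 0.0], [1.0, 0.001, 0.0], [0.0, 0.0, -1.0]]
wrist_force: [0.4, -0.3, -4.3]
width: 0.039
finger_force: 40.0
```

```bash
python3 - <<'E'
from h import *
go(.5905,.2085,.10);o=bot.get_obs();print(o["ee_pos"],o["finger_force"],o["width"])
E
```

```text
go [1.0012, 0.3116, 0.2672] 0.0003
[ 0.51279383 -0.04187635  0.16672442] 39.99858280643821 0.03904927521365808
```

>>> arm_command([
  [[0.2,0.06,0,0],[0.42,0.13,0,0],[0.64,0.2,0,0],[0.85,0.27,0,0],[1,0.3116,0.1,0]],
])

```text
time: 5.45
ee_pos: [0.5914, 0.2092, 0.1429]
tcp_rot: [[-0.002, 1.0, 0.004], [1.0, 0.002, 0.001], [0.001, 0.004, -1.0]]
wrist_force: [0.7, -0.9, -5.1]
width: 0.0388
finger_force: 40.0
```

>>> arm_command([
  [[0,0,0.2,0],[0,0,0.3,0],[0,0,0.3,0]],
])

```text
time: 5.82
ee_pos: [0.5894, 0.2066, 0.0648]
tcp_rot: [[-0.001, 1.0, -0.004], [1.0, 0.001, -0.0], [-0.0, -0.004, -1.0]]
wrist_force: [0.3, -0.0, -3.3]
width: 0.0389
finger_force: 40.0
```

```bash
python3 - <<'E'
from h import *
p,d=bot.snapshot("scene");W=world("scene",d);q,e=bot.snapshot("top")
cv2.imwrite("pics/s3.png",cv2.resize(np.hstack([p[150:310,290:480],q[120:280,130:320]])[:,:,::-1],None,fx=2,fy=2,interpolation=2))
go(.5905,.2085,.0323);o=bot.get_obs();print(o["ee_pos"],o["finger_force"],o["wrist_force"])
E
```

```text
go [0.0073, -0.0022, 0.1409] 0.0003
[0.59098497 0.20665137 0.06753708] 39.99931460246444 [-0.00593517  0.46978021 -3.48272634]
```

View pics/s3.png

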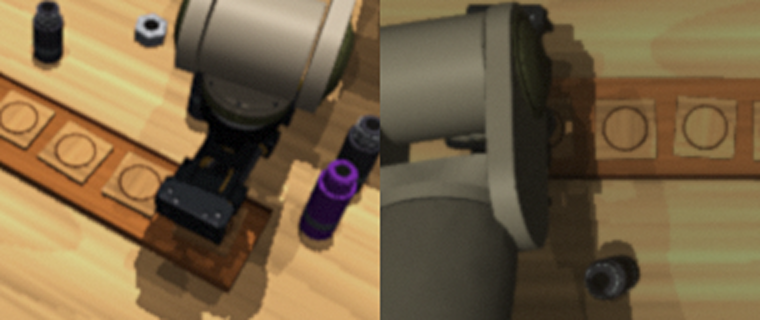

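The gripper hides the pad in both views, so I set this one down by numbers and force.

>>> arm_command([
  [[0.006,0,0.05,0],[0.006,0,0.1,0],[0.006,0,0.128,0],[0.006,0,0.13,0],[0.006,0,0.13,0]],
])

```text
time: 6.55
ee_pos: [0.5906, 0.2081, 0.034]
tcp_rot: [[-0.001, 1.0, 0.0], [1.0, 0.001, 0.0], [0.0, 0.0, -1.0]]
wrist_force: [-0.2, 0.8, -2.8]
width: 0.0389
finger_force: 40.0
```

```bash
python3 - <<'E'
from h import *
go(.5905,.2085,.0323);o=bot.get_obs();print(o["ee_pos"],o["qvel"].round(3),o["wrist_force"])
E
```

```text
go [0.0017, -0.0004, 0.0067] 0.0003
[0.59060288 0.20806905 0.03396341] [-0.    -0.006 -0.002  0.     0.001  0.   ] [-0.16735616  0.77658678 -2.8249243 ]
```

>>> arm_command([
  [[0.0017,0,0.003,0],[0.0017,0,0.006,0],[0.0017,0,0.007,0],[0.0017,0,0.007,0],[0.0017,0,0.007,0]],
])

```text
time: 7.18
ee_pos: [0.5905, 0.2085, 0.0323]
tcp_rot: [[-0.001, 1.0, 0.0], [1.0, 0.001, 0.0], [0.0, 0.0, -1.0]]
wrist_force: [-1.3, 0.0, 1.1]
width: 0.0388
finger_force: 40.0
```

Contact: the vertical force went from −2.8 to +1.1 N. Now I release and rise.

>>> arm_command([
  [[0,0,0,0],[0,0,0,0],[0,0,0,0],[0,0,0,0]],
], fingers=1)

```text
time: 7.68
ee_pos: [0.5905, 0.2085, 0.032]
tcp_rot: [[-0.001, 1.0, 0.0], [1.0, 0.001, 0.0], [0.0, 0.0, -1.0]]
wrist_force: [-0.6, -0.2, 0.2]
width: 0.077
finger_force: 0.0
```

>>> arm_command([
  [[0,0,-0.1,0],[0,0,-0.25,0],[0,0,-0.45,0],[0,0,-0.6,0],[-0.18,-0.06,-0.6,0]],
])

```text
time: 8.3
ee_pos: [0.5767, 0.1647, 0.1849]
tcp_rot: [[-0.004, 1.0, 0.007], [1.0, 0.004, 0.001], [0.001, 0.007, -1.0]]
wrist_force: [1.1, -1.3, -0.8]
width: 0.088
finger_force: 0.0
```

>>> arm_command([
  [[-0.2,-0.1,0,0],[-0.42,-0.2,0,0],[-0.64,-0.3,0,0],[-0.8,-0.35,0,0],[-0.9,-0.4,0,0]],
])

```text
time: 8.93
ee_pos: [0.4751, -0.0634, 0.1822]
tcp_rot: [[0.001, 1.0, 0.0], [1.0, -0.001, -0.0], [-0.0, 0.0, -1.0]]
wrist_force: [0.3, -0.0, 0.1]
width: 0.088
finger_force: 0.0
```

```bash
python3 - <<'E'
from h import *
for n in("scene","top"):
    p,d=bot.snapshot(n);W=world(n,d);print(n,rod(W,.59,.2075,.03),rod(W,.462,-.0875,.03))
go(.462,-.0875,.11);o=bot.get_obs();print(o["ee_pos"])
cv2.imwrite("pics/s4.png",cv2.resize(bot.snapshot("scene")[0][100:310,240:480,::-1],None,fx=2,fy=2))
E
```

```text
scene [np.float64(0.0873), (array([0.5926, 0.2062]), 0.0155, 158), (array([0.5901, 0.2074]), 0.03, 339)] [np.float64(0.4726), (array([ 0.4811, -0.0836]), 0.0224, 68), (array([ 0.4685, -0.0866]), 0.0243, 479)]
top [np.float64(0.0872), (array([0.5909, 0.2056]), 0.0155, 187), (array([0.5901, 0.2076]), 0.03, 306)] [np.float64(0.4844), (array([ 0.4517, -0.1038]), 0.0215, 446)]
go [-0.0965, -0.0516, 0.2887] -0.0007
[ 0.47496068 -0.06338944  0.18217333]
```

View pics/s4.png

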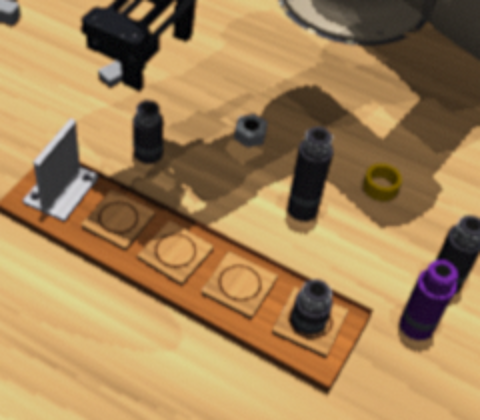

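Picture: the 60 adapter stands on the far pad at crop (313,310) and the camera offset is about 1.5 mm, which is fine. For the 85 adapter I turn the tool 30°, so the gripper body stays clear of the end-stop plate.

>>> arm_command([
  [[-0.0965,-0.058,0.05,-0.1667],[-0.0965,-0.058,0.15,-0.1667],[-0.0965,-0.058,0.25,-0.1667],[-0.0965,-0.058,0.28,-0.1667],[-0.0965,-0.058,0.28,-0.1667]],
])

```text
time: 9.7
ee_pos: [0.4616, -0.0853, 0.1121]
tcp_rot: [[-0.499, 0.867, -0.0], [0.867, 0.499, 0.0], [0.0, -0.0, -1.0]]
wrist_force: [-0.0, -0.1, 0.5]
width: 0.0883
finger_force: 0.0
```

```bash
python3 - <<'E'
from h import *
bot.snapshot("scene")
go(.4605,-.087,.0263,120);o=bot.get_obs();print(o["ee_pos"])
E
```

```text
go [-0.0027, -0.0075, 0.3451] -0.0002
[ 0.4617228  -0.08544933  0.1125657 ]
```

>>> arm_command([
  [[-0.003,-0.0075,0.1,0],[-0.003,-0.0075,0.2,0],[-0.003,-0.0075,0.3,0],[-0.003,-0.0075,0.345,0],[-0.003,-0.0075,0.345,0]],
])

```text
time: 10.38
ee_pos: [0.4602, -0.0874, 0.026]
tcp_rot: [[-0.5, 0.866, 0.0], [0.866, 0.5, 0.0], [0.0, 0.0, -1.0]]
wrist_force: [0.5, 0.1, -0.2]
width: 0.0881
finger_force: 0.0
```

>>> arm_command([
  [[-0.003,0,0,0],[-0.003,0,0,0],[-0.003,0,0,0],[-0.003,0,0,0],[-0.003,0,0,0]],
], fingers=-1)

```text
time: 11.0
ee_pos: [0.4603, -0.088, 0.0258]
tcp_rot: [[-0.501, 0.865, -0.0], [0.865, 0.501, -0.0], [-0.0, -0.0, -1.0]]
wrist_force: [-2.2, -1.1, 0.4]
width: 0.0402
finger_force: 2.1
```

>>> arm_command([
  [[0,0,0,0],[0,0,0,0],[0,0,0,0]],
])

```text
time: 11.38
ee_pos: [0.4603, -0.088, 0.0258]
tcp_rot: [[-0.501, 0.865, -0.0], [0.865, 0.501, -0.0], [0.0, -0.0, -1.0]]
wrist_force: [-1.5, -0.4, 3.1]
width: 0.0393
finger_force: 40.0
```

>>> arm_command([
  [[0,0,-0.05,0],[0,0,-0.2,0],[0,0,-0.38,0.06],[0,0,-0.5,0.12],[0,0,-0.52,0.165]],
])

```text
time: 12.0
ee_pos: [0.4607, -0.0881, 0.1581]
tcp_rot: [[-0.001, 1.0, 0.003], [1.0, 0.001, -0.001], [-0.001, 0.003, -1.0]]
wrist_force: [-1.0, -0.0, -4.5]
width: 0.0386
finger_force: 40.0
```

```bash
python3 - <<'E'
from h import *
go(.5892,.1195,.14);o=bot.get_obs();print(o["ee_pos"])
E
```

```text
go [0.8298, 0.5147, 0.073] 0.0004
[ 0.46070226 -0.08807295  0.15812196]
```

>>> arm_command([
  [[0.15,0.1,0,0],[0.34,0.22,0,0],[0.54,0.34,0,0],[0.72,0.45,0,0],[0.83,0.5147,0.073,0]],
])

```text
time: 12.62
ee_pos: [0.5887, 0.1227, 0.1384]
tcp_rot: [[-0.008, 1.0, 0.002], [1.0, 0.008, 0.0], [0.0, 0.002, -1.0]]
wrist_force: [0.7, -0.3, -4.5]
width: 0.0389
finger_force: 40.0
```

>>> arm_command([
  [[0,0,0.1,0],[0,0,0.2,0],[0,0,0.27,0],[0,0,0.28,0],[0,0,0.28,0]],
])

```text
time: 13.25
ee_pos: [0.5878, 0.1203, 0.0681]
tcp_rot: [[-0.006, 1.0, 0.0], [1.0, 0.006, 0.0], [0.0, 0.0, -1.0]]
wrist_force: [0.2, 0.1, -3.9]
width: 0.039
finger_force: 40.0
```

```bash
python3 - <<'E'
from h import *
bot.snapshot("scene")
go(.5892,.1195,.0533);go(.5892,.1195,.0518);o=bot.get_obs();print(o["ee_pos"],o["wrist_force"])
E
```

```text
go [-0.0032, 0.0047, 0.0604] 0.002
go [-0.0032, 0.0047, 0.0664] 0.002
[0.58801224 0.12029752 0.06840173] [-0.40267249 -0.43128825 -3.77749668]
```

>>> arm_command([
  [[-0.003,0.0047,0.02,0.002],[-0.003,0.0047,0.04,0.002],[-0.003,0.0047,0.056,0.002],[-0.003,0.0047,0.058,0.002],[-0.003,0.0047,0.058,0.002]],
])

```text
time: 13.92
ee_pos: [0.5889, 0.1196, 0.053]
tcp_rot: [[-0.0, 1.0, -0.0], [1.0, 0.0, -0.0], [-0.0, -0.0, -1.0]]
wrist_force: [0.5, 0.1, -4.3]
width: 0.039
finger_force: 40.0
```

>>> arm_command([
  [[0,0,0.003,0],[0,0,0.006,0],[0,0,0.008,0],[0,0,0.008,0]],
])

```text
time: 14.42
ee_pos: [0.5889, 0.1196, 0.0518]
tcp_rot: [[-0.0, 1.0, 0.001], [1.0, 0.0, -0.0], [-0.0, 0.001, -1.0]]
wrist_force: [-3.5, 0.3, 5.5]
width: 0.0389
finger_force: 40.0
```

>>> arm_command([
  [[0,0,0,0],[0,0,0,0],[0,0,0,0],[0,0,0,0]],
], fingers=1)

```text
time: 14.92
ee_pos: [0.5889, 0.1196, 0.0509]
tcp_rot: [[-0.0, 1.0, 0.0], [1.0, 0.0, 0.0], [0.0, 0.0, -1.0]]
wrist_force: [-0.2, -0.2, 0.1]
width: 0.0771
finger_force: 0.0
```

>>> arm_command([
  [[0,0,-0.1,0],[0,0,-0.25,0],[0,0,-0.45,0],[0,0,-0.6,-0.04],[0.1,-0.06,-0.68,-0.09]],
])

```text
time: 15.55
ee_pos: [0.5747, 0.1438, 0.223]
tcp_rot: [[-0.281, 0.96, 0.003], [0.96, 0.281, -0.0], [-0.001, 0.003, -1.0]]
wrist_force: [0.3, 0.5, -0.4]
width: 0.0884
finger_force: 0.0
```

```bash
python3 - <<'E'
from h import *
go(.442,.3138,.21,180);o=bot.get_obs();print(o["ee_pos"],o["tcp_rot"][:2,0])
E
```

```text
go [0.802, -0.3181, 0.0503] -0.4092
[0.57471629 0.14379539 0.22300964] [-0.28147958  0.95956675]
```

>>> arm_command([
  [[0.15,-0.06,0,-0.41],[0.33,-0.13,0,-0.41],[0.51,-0.2,0,-0.41],[0.68,-0.27,0,-0.41],[0.802,-0.318,0.02,-0.41]],
])

```text
time: 16.18
ee_pos: [0.4403, 0.3163, 0.2163]
tcp_rot: [[-0.942, 0.337, 0.001], [0.337, 0.942, 0.0], [-0.001, 0.001, -1.0]]
wrist_force: [-0.7, -1.0, 0.1]
width: 0.088
finger_force: 0.0
```

```bash
python3 - <<'E'
from h import *
go(.442,.3138,.15,180);o=bot.get_obs();print(o["ee_pos"],o["joint_pos"][5])
E
```

```text
go [-0.0094, -0.0073, 0.2653] -0.1093
[0.44034836 0.31628629 0.21631737] -0.8231356010269233
```

>>> arm_command([
  [[-0.009,-0.007,0.05,-0.1093],[-0.009,-0.007,0.1,-0.1093],[-0.009,-0.007,0.2,-0.1093],[-0.009,-0.007,0.265,-0.1093],[-0.009,-0.007,0.265,-0.1093]],
])

```text
time: 16.8
ee_pos: [0.4427, 0.3123, 0.1489]
tcp_rot: [[-1.0, 0.007, -0.002], [0.007, 1.0, -0.001], [0.002, -0.001, -1.0]]
wrist_force: [-0.0, 0.1, 0.2]
width: 0.0885
finger_force: 0.0
```

```bash
python3 - <<'E'
from h import *
for n in("scene","top"):
    p,d=bot.snapshot(n);W=world(n,d);print(n,rod(W,.59,.119,.03),rod(W,.59,.2075,.03))
    cv2.imwrite(f"pics/{n}5.png",p[:,:,::-1])
a=np.hstack([cv2.imread("pics/scene5.png")[150:310,320:510],cv2.imread("pics/top5.png")[140:300,120:310]]);cv2.imwrite("pics/s5.png",cv2.resize(a,None,fx=2,fy=2))
go(.442,.3138,.0463,180);o=bot.get_obs();print(o["ee_pos"])
E
```

```text
scene [np.float64(0.112), (array([0.5903, 0.1209]), 0.016, 141), (array([0.5908, 0.1191]), 0.0299, 436)] [np.float64(0.0876), (array([0.5929, 0.2064]), 0.016, 153), (array([0.5899, 0.2076]), 0.0299, 340)]
top [np.float64(0.1124), (array([0.5891, 0.1194]), 0.0153, 193), (array([0.5901, 0.1187]), 0.0301, 321)] [np.float64(0.0876), (array([0.5907, 0.2055]), 0.0154, 190), (array([0.59  , 0.2074]), 0.03, 316)]
go [0.0058, 0.0047, 0.4161] -0.0023
[0.44336593 0.31259457 0.15033353]
```

View pics/s5.png

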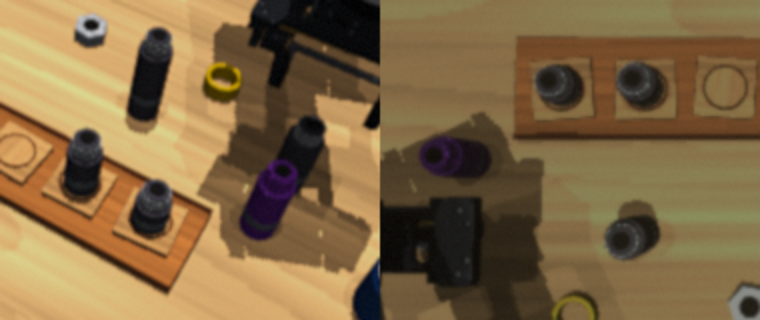

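The 60 and 85 stand centred within 2 mm (left crop 150,210 and 85,165). The gripper is over the black 110, not the purple one.

>>> arm_command([
  [[0.006,0.0047,0.12,-0.002],[0.006,0.0047,0.25,-0.002],[0.006,0.0047,0.36,-0.002],[0.006,0.0047,0.416,-0.002],[0.006,0.0047,0.416,-0.002]],
])

```text
time: 17.52
ee_pos: [0.4417, 0.3137, 0.0459]
tcp_rot: [[-1.0, 0.001, -0.0], [0.001, 1.0, -0.0], [0.0, -0.0, -1.0]]
wrist_force: [-0.8, 1.2, 0.7]
width: 0.0882
finger_force: 0.0
```

>>> arm_command([
  [[0,0,0,0],[0,0,0,0],[0,0,0,0],[0,0,0,0],[0,0,0,0]],
], fingers=-1)

```text
time: 18.15
ee_pos: [0.4416, 0.3137, 0.0458]
tcp_rot: [[-1.0, 0.001, 0.0], [0.001, 1.0, 0.0], [-0.0, 0.0, -1.0]]
wrist_force: [0.3, -0.1, -0.4]
width: 0.0404
finger_force: 0.1
```

>>> arm_command([
  [[0,0,0,0],[0,0,0,0],[0,0,0,0]],
])

```text
time: 18.52
ee_pos: [0.4416, 0.3138, 0.0458]
tcp_rot: [[-1.0, 0.001, 0.0], [0.001, 1.0, 0.0], [-0.0, 0.0, -1.0]]
wrist_force: [0.5, 1.1, 0.9]
width: 0.0391
finger_force: 40.0
```

>>> arm_command([
  [[0,0,-0.05,0],[0,0,-0.2,0],[0,0,-0.4,0],[0,0,-0.6,0.05],[0,-0.1,-0.68,0.1]],
])

```text
time: 19.15
ee_pos: [0.4417, 0.2892, 0.2187]
tcp_rot: [[-0.95, 0.313, 0.004], [0.313, 0.95, 0.001], [-0.003, 0.002, -1.0]]
wrist_force: [-0.3, -0.7, -6.2]
width: 0.0391
finger_force: 40.0
```

```bash
python3 - <<'E'
from h import *
go(.590,.035,.21);o=bot.get_obs();print(o["ee_pos"],o["finger_force"])
E
```

```text
go [-0.8815, -0.7799, 0.0358] 0.3987
[0.44169099 0.28915619 0.21874384] 39.995340183377266
```

>>> arm_command([
  [[-0.12,-0.1,0,0.4],[-0.28,-0.25,0,0.4],[-0.44,-0.4,0,0.4],[-0.6,-0.54,0,0.4],[-0.76,-0.68,0,0.4]],
])

```text
time: 19.77
ee_pos: [0.5696, 0.0664, 0.2158]
tcp_rot: [[-0.307, 0.952, -0.001], [0.952, 0.307, -0.0], [0.0, -0.001, -1.0]]
wrist_force: [1.2, 0.4, -6.2]
width: 0.0393
finger_force: 40.0
```

```bash
python3 - <<'E'
from h import *
go(.590,.035,.14);o=bot.get_obs();print(o["ee_pos"],o["finger_force"])
E
```

```text
go [-0.1448, 0.0395, 0.3031] 0.0992
[0.56960283 0.06642644 0.21579296] 39.993816409260035
```

>>> arm_command([
  [[-0.1,0.03,0,0.1],[-0.1448,0.0395,0,0.1],[-0.1448,0.0395,0.1,0.1],[-0.1448,0.0395,0.22,0.1],[-0.1448,0.0395,0.303,0.1]],
])

```text
time: 20.4
ee_pos: [0.5893, 0.0368, 0.1386]
tcp_rot: [[-0.004, 1.0, -0.003], [1.0, 0.004, 0.0], [0.0, -0.003, -1.0]]
wrist_force: [0.5, 0.5, -5.2]
width: 0.0388
finger_force: 40.0
```

```bash
python3 - <<'E'
from h import *
bot.snapshot("scene")
go(.590,.035,.0738);o=bot.get_obs();print(o["ee_pos"],o["wrist_force"])
E
```

```text
go [-0.0077, 0.0088, 0.2492] 0.0012
[0.58825086 0.03688603 0.13611249] [-2.1539031  -0.52599326 -8.15291036]
```

>>> arm_command([
  [[-0.007,0.006,0.08,0.001],[-0.007,0.006,0.16,0.001],[-0.007,0.006,0.22,0.001],[-0.007,0.006,0.24,0.001],[-0.007,0.006,0.24,0.001]],
])

```text
time: 21.08
ee_pos: [0.5919, 0.0351, 0.0803]
tcp_rot: [[-0.001, 1.0, 0.0], [1.0, 0.001, -0.0], [-0.0, 0.0, -1.0]]
wrist_force: [0.3, 0.2, -6.2]
width: 0.0393
finger_force: 40.0
```

```bash
python3 - <<'E'
from h import *
bot.snapshot("scene")
go(.590,.035,.0718);o=bot.get_obs();print(o["ee_pos"],o["wrist_force"])
E
```

```text
go [-0.0004, -0.0082, 0.0352] 0.0003
[0.59203813 0.03510015 0.08059298] [ 0.59675083  0.63100809 -4.79886417]
```

>>> arm_command([
  [[0,-0.007,0.015,0],[0,-0.007,0.026,0],[0,-0.007,0.028,0],[0,-0.007,0.028,0]],
])

```text
time: 21.62
ee_pos: [0.5901, 0.0351, 0.0731]
tcp_rot: [[-0.001, 1.0, 0.0], [1.0, 0.001, -0.0], [-0.0, 0.0, -1.0]]
wrist_force: [-0.1, -0.5, -4.7]
width: 0.0389
finger_force: 40.0
```

>>> arm_command([
  [[0,0,0.003,0],[0,0,0.005,0],[0,0,0.006,0],[0,0,0.006,0]],
])

```text
time: 22.12
ee_pos: [0.5901, 0.0351, 0.0719]
tcp_rot: [[-0.001, 1.0, 0.0], [1.0, 0.001, -0.0], [-0.0, 0.0, -1.0]]
wrist_force: [-2.2, -0.6, -0.2]
width: 0.0392
finger_force: 40.0
```

>>> arm_command([
  [[0,0,0.001,0],[0,0,0.002,0],[0,0,0.002,0]],
])

```text
time: 22.5
ee_pos: [0.5901, 0.0351, 0.0718]
tcp_rot: [[-0.001, 1.0, 0.001], [1.0, 0.001, -0.0], [-0.0, 0.001, -1.0]]
wrist_force: [-2.8, 1.0, 6.8]
width: 0.039
finger_force: 40.0
```

>>> arm_command([
  [[0,0,0,0],[0,0,0,0],[0,0,0,0],[0,0,0,0]],
], fingers=1)

```text
time: 23.0
ee_pos: [0.5901, 0.0351, 0.0709]
tcp_rot: [[-0.001, 1.0, 0.0], [1.0, 0.001, 0.0], [0.0, 0.0, -1.0]]
wrist_force: [-0.1, -0.3, -0.8]
width: 0.0766
finger_force: 0.0
```

>>> arm_command([
  [[0,0,-0.1,0],[0,0,-0.25,0],[0,0,-0.45,0],[0,0,-0.6,0],[0,-0.1,-0.62,0]],
])

```text
time: 23.62
ee_pos: [0.5663, 0.0349, 0.2284]
tcp_rot: [[-0.001, 1.0, 0.005], [1.0, 0.001, -0.001], [-0.001, 0.005, -1.0]]
wrist_force: [-1.1, 0.5, 0.1]
width: 0.0878
finger_force: 0.0
```

```bash
python3 - <<'E'
from h import *
go(.436,.1260,.20);o=bot.get_obs();print(o["ee_pos"])
E
```

```text
go [0.3651, -0.5213, 0.1105] 0.0003
[0.56625631 0.03487767 0.2284128 ]
```

>>> arm_command([
  [[0.1,-0.15,0,0],[0.22,-0.31,0,0],[0.32,-0.46,0,0],[0.365,-0.5213,0.05,0],[0.365,-0.5213,0.11,0]],
])

```text
time: 24.25
ee_pos: [0.4336, 0.127, 0.1987]
tcp_rot: [[-0.002, 1.0, 0.001], [1.0, 0.002, 0.0], [0.0, 0.001, -1.0]]
wrist_force: [0.7, -0.1, -1.1]
width: 0.0881
finger_force: 0.0
```

```bash
python3 - <<'E'
from h import *
for n in("scene","top"):
    p,d=bot.snapshot(n);W=world(n,d);print(n,rod(W,.59,.035,.03))
go(.436,.1260,.0663);o=bot.get_obs();print(o["ee_pos"])
E
```

```text
scene [np.float64(0.1372), (array([0.5932, 0.035 ]), 0.0163, 138), (array([0.59 , 0.035]), 0.0301, 529)]
top [np.float64(0.1373), (array([0.5897, 0.0345]), 0.0151, 207), (array([0.59 , 0.035]), 0.0301, 316)]
go [-0.0017, 0.0098, 0.5254] 0.0004
[0.4338347  0.12641835 0.19764606]
```

The 110 is centred within 1 mm. Next is the 135.

>>> arm_command([
  [[-0.002,0.0095,0.08,0],[-0.002,0.0095,0.2,0],[-0.002,0.0095,0.33,0],[-0.002,0.0095,0.46,0],[-0.002,0.0095,0.525,0]],
])

```text
time: 24.98
ee_pos: [0.4371, 0.1255, 0.0663]
tcp_rot: [[-0.001, 1.0, -0.001], [1.0, 0.001, -0.0], [-0.0, -0.001, -1.0]]
wrist_force: [0.7, 0.0, 0.9]
width: 0.0881
finger_force: 0.0
```

>>> arm_command([
  [[0,0,0,0],[0,0,0,0]],
])

```text
time: 25.22
ee_pos: [0.4377, 0.1257, 0.0681]
tcp_rot: [[-0.001, 1.0, 0.001], [1.0, 0.001, 0.0], [0.0, 0.001, -1.0]]
wrist_force: [0.1, 0.3, -0.5]
width: 0.0881
finger_force: 0.0
```

>>> arm_command([
  [[0,0,0,0],[0,0,0,0],[0,0,0,0],[0,0,0,0],[0,0,0,0]],
], fingers=-1)

```text
time: 25.85
ee_pos: [0.4367, 0.1257, 0.0672]
tcp_rot: [[-0.001, 1.0, -0.001], [1.0, 0.001, -0.0], [-0.0, -0.001, -1.0]]
wrist_force: [-2.5, -0.7, 2.4]
width: 0.0405
finger_force: 2.0
```

>>> arm_command([
  [[0,0,0,0],[0,0,0,0],[0,0,0,0]],
])

```text
time: 26.22
ee_pos: [0.4367, 0.1257, 0.0672]
tcp_rot: [[-0.001, 1.0, -0.001], [1.0, 0.001, 0.0], [0.0, -0.001, -1.0]]
wrist_force: [-2.1, 0.7, -0.3]
width: 0.0388
finger_force: 39.9
```

>>> arm_command([
  [[0,0,-0.05,0],[0,0,-0.2,0],[0,0,-0.4,0],[-0.08,0,-0.58,0],[-0.2,0,-0.66,0]],
])

```text
time: 26.85
ee_pos: [0.4371, 0.0756, 0.2349]
tcp_rot: [[-0.003, 1.0, 0.004], [1.0, 0.003, -0.0], [-0.0, 0.004, -1.0]]
wrist_force: [1.4, -0.5, -8.8]
width: 0.0391
finger_force: 39.9
```

```bash
python3 - <<'E'
from h import *
go(.586,-.0485,.23);o=bot.get_obs();print(o["ee_pos"],o["finger_force"])
E
```

```text
go [-0.4978, 0.5941, 0.022] 0.0008
[0.43714768 0.07557452 0.23492699] 39.911958714947104
```

>>> arm_command([
  [[-0.16,0.02,0,0],[-0.33,0.13,0,0],[-0.46,0.3,0,0],[-0.4978,0.47,0,0],[-0.4978,0.5941,0.022,0]],
])

```text
time: 27.48
ee_pos: [0.5869, -0.0496, 0.2266]
tcp_rot: [[0.001, 1.0, -0.0], [1.0, -0.001, 0.0], [0.0, -0.0, -1.0]]
wrist_force: [0.3, 0.0, -7.6]
width: 0.0392
finger_force: 39.9
```

>>> arm_command([
  [[0,0,0.05,0],[0,0,0.17,0],[0,0,0.3,0],[0,0,0.4,0],[0,0,0.46,0]],
])

```text
time: 28.1
ee_pos: [0.5843, -0.0482, 0.1105]
tcp_rot: [[-0.001, 1.0, -0.003], [1.0, 0.001, 0.001], [0.001, -0.003, -1.0]]
wrist_force: [0.4, 0.7, -6.5]
width: 0.0393
finger_force: 39.9
```

```bash
python3 - <<'E'
from h import *
bot.snapshot("scene");bot.snapshot("scene")
go(.586,-.0485,.0952);o=bot.get_obs();print(o["ee_pos"],o["wrist_force"])
E
```

```text
go [-0.0009, 0.006, 0.0613] 0.0003
[ 0.58454994 -0.04829971  0.11053682] [-0.13270488  0.08579219 -6.62648538]
```

>>> arm_command([
  [[0,0.005,0.02,0],[0,0.005,0.04,0],[0,0.005,0.056,0],[0,0.005,0.06,0],[0,0.005,0.06,0]],
])

```text
time: 28.82
ee_pos: [0.587, -0.0486, 0.0968]
tcp_rot: [[-0.001, 1.0, 0.0], [1.0, 0.001, -0.0], [-0.0, 0.0, -1.0]]
wrist_force: [0.5, 0.5, -7.7]
width: 0.0389
finger_force: 39.9
```

```bash
python3 - <<'E'
from h import *
bot.snapshot("scene")
go(.586,-.0485,.0932);o=bot.get_obs();print(o["ee_pos"],o["wrist_force"])
E
```

```text
go [0.0004, -0.004, 0.0148] 0.0003
[ 0.58700536 -0.04859291  0.09689878] [ 0.28879749  0.17781181 -7.04663654]
```

>>> arm_command([
  [[0,-0.003,0.006,0],[0,-0.003,0.01,0],[0,-0.003,0.011,0],[0,-0.003,0.011,0]],
])

```text
time: 29.38
ee_pos: [0.5862, -0.0486, 0.094]
tcp_rot: [[-0.001, 1.0, 0.0], [1.0, 0.001, -0.0], [-0.0, 0.0, -1.0]]
wrist_force: [-0.5, -0.1, -7.5]
width: 0.0392
finger_force: 39.9
```

>>> arm_command([
  [[0,0,0.002,0],[0,0,0.004,0],[0,0,0.004,0]],
])

```text
time: 29.75
ee_pos: [0.5862, -0.0486, 0.0932]
tcp_rot: [[-0.001, 1.0, 0.0], [1.0, 0.001, -0.0], [-0.0, 0.0, -1.0]]
wrist_force: [-1.2, 0.2, -4.4]
width: 0.0391
finger_force: 39.9
```

>>> arm_command([
  [[0,0,0.001,0],[0,0,0.003,0],[0,0,0.003,0]],
])

```text
time: 30.12
ee_pos: [0.5863, -0.0486, 0.0932]
tcp_rot: [[-0.001, 1.0, 0.001], [1.0, 0.001, -0.0], [-0.0, 0.001, -1.0]]
wrist_force: [-4.4, 1.0, 5.6]
width: 0.0396
finger_force: 39.9
```

In contact, so I release and withdraw clear.

>>> arm_command([
  [[0,0,0,0],[0,0,0,0],[0,0,0,0],[0,0,0,0],[0,0,0,0]],
], fingers=1)

```text
time: 30.75
ee_pos: [0.5862, -0.0486, 0.0922]
tcp_rot: [[-0.001, 1.0, 0.0], [1.0, 0.001, -0.0], [-0.0, 0.0, -1.0]]
wrist_force: [0.5, -0.2, -0.4]
width: 0.0867
finger_force: 0.0
```

>>> arm_command([
  [[0,0,-0.1,0],[0,0,-0.25,0],[0,0,-0.45,0],[0,0,-0.65,0],[0,-0.15,-0.7,0]],
])

```text
time: 31.38
ee_pos: [0.5501, -0.049, 0.27]
tcp_rot: [[-0.001, 1.0, 0.006], [1.0, 0.001, -0.002], [-0.002, 0.006, -1.0]]
wrist_force: [0.0, -0.7, -1.1]
width: 0.0879
finger_force: 0.0
```

>>> arm_command([
  [[-0.2,-0.2,0,0],[-0.4,-0.4,0,0],[-0.6,-0.5,0,0],[-0.7,-0.5,0,0],[-0.7,-0.5,0,0]],
])

```text
time: 32.0
ee_pos: [0.4233, -0.2254, 0.2672]
tcp_rot: [[0.002, 1.0, 0.0], [1.0, -0.002, -0.0], [-0.0, 0.0, -1.0]]
wrist_force: [0.8, 0.9, -0.6]
width: 0.0883
finger_force: 0.0
```

```bash
python3 - <<'E'
from h import *
for n in("scene","top"):
    p,d=bot.snapshot(n);W=world(n,d)
    for y in(-.048,.035,.119,.2075): print(n,rod(W,.59,y,.03)[:2])
    cv2.imwrite(f"pics/{n}9.png",p[:,:,::-1])
a=np.hstack([cv2.imread("pics/scene9.png")[120:320,230:430],cv2.imread("pics/top9.png")[100:300,180:390]]);cv2.imwrite("pics/s9.png",cv2.resize(a,(795,390)))
o=bot.get_obs();print(o["time"],o["ee_pos"],o["width"],abs(o["qvel"]).max())
E
```

```text
scene [np.float64(0.1617), (array([ 0.5872, -0.048 ]), 0.016, 133)]
scene [np.float64(0.1368), (array([0.5921, 0.0355]), 0.0154, 136)]
scene [np.float64(0.1124), (array([0.5912, 0.12  ]), 0.0157, 143)]
scene [np.float64(0.0878), (array([0.5926, 0.206 ]), 0.0159, 156)]
top [np.float64(0.1622), (array([ 0.5856, -0.0488]), 0.0153, 222)]
top [np.float64(0.1374), (array([0.59  , 0.0346]), 0.0152, 205)]
top [np.float64(0.1123), (array([0.5888, 0.1195]), 0.0154, 193)]
top [np.float64(0.0872), (array([0.5903, 0.2057]), 0.0157, 191)]
32.1 [ 0.42385187 -0.22332386  0.26715365] 0.08796146820381172 0.024062642183086257
```

View pics/s9.png

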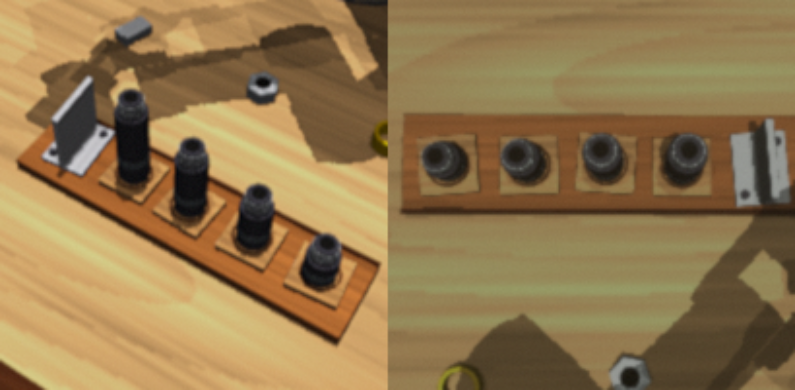

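All four stand upright, centred within about 2 mm, descending away from the end stop, and the arm is clear.

```bash
python3 -c "
from plant import bot
print(bot.finish_job())"
```

```text
the job is handed in; nothing more can be done
None
```

The job is handed in: the four adapters stand free and upright on the pads, within about 2 mm of centre, tallest next to the end stop and shortest farthest from it, at 32 s of the 102 s allowed.

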